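# Unlock the battery charger and move the pack to the load tester

## Task

Slide the charger's safety catch sideways until it is fully open, then press the release button it was covering all the way down, so that the latches let go of the battery pack. Lift the pack out, stand it upright near the middle of the rubber mat and let go of it completely, then take it again across its other two sides (the walls of the charger and of the tester leave different sides free) and lower it between the walls of the load tester until it stands fully down in its cradle. Do not drop or tip the pack, leave the catch open and the button down, leave the bystanders where they are, and let go of everything at the end.

Things in the scene. Friction and masses are not known exactly. Their poses are not given: they have to be found in the camera images.
- charger: Battery charger fixed to the bench, black base 110 (x) x 250 (y) x 20 mm. Origin: centre of its underside. The pack bay is at its +y end; the grey panel on the -y side, top 34 mm above the bench, carries button and catch between two rails along y (inner faces at x = +-30 mm, top 57 mm above the bench).
- bay (a point): Centre of the charger's bay floor, 20 mm above the bench, 75 mm along the charger's y from its origin; axes as the charger's. Two grey walls, 44 mm long in x and 114 mm high above the bench, flank the pack at +y and -y (2.5 mm clear), so it can be gripped there only across x. Lips 8 mm high, their inner faces 25.5 mm from the centre, at +-x.
- catch (a joint): Safety catch: travel in m, 0 = fully closed over the button, 0.065 = fully open. It slides along the charger's own -y direction, away from the pack bay. Friction about 3 N; no spring; it stays where it is left. It may start a few mm open, still covering the button.
- catch_tab (a point): Middle of the catch's upright aluminium grip tab, 36 (charger x) x 14 (charger y) x 24 mm high, in the middle of the catch plate (58 x 56 x 5 mm). The point is 66 mm above the bench; the tab's top is 12 mm higher, the plate's upper face 12 mm lower. Axes as the charger's. At catch 0 it stands right above the button.
- release (a joint): Release button: 0 = up, 0.010 m = fully down. Needs about 4 N plus a little for speed, then a hard stop; it has no spring and stays down. Pressing it draws back the two hidden steel latches that hold the pack by its groove; they are free at 0.0085 m and beyond.
- release_top (a point): Centre of the round button's flat top, 34 mm in diameter, 46 mm above the bench when up and 36 mm when down. In the charger's frame it is at x = 0, y = -25 mm.
- pack_centre (a point): Centre of the battery pack, a grey upright block 46 (its x) x 60 (its y) x 90 mm high, about 0.4 kg, half-way up (45 mm above its foot). A groove 8 mm deep runs round it from 20 to 34 mm above the foot; the flat faces to grip are from 34 to 90 mm. In the charger its axes are parallel to the charger's.
- pack: The same battery pack; origin at the centre of its foot.
- mat: Square black rubber mat 130 x 130 x 3 mm fixed flat on the bench. Origin: centre of its underside.
- seat (a point): Centre of the load tester's cradle floor, 18 mm above the bench; axes of the tester. Front wall (-x) and meter housing (+x), 56 mm long in y, 112 mm high above the bench, stand 51 mm apart in x: the pack goes in with its 46 mm side along x, either way round, and can be held there only by its +-y faces. Lips 8 mm high at y = +-32.5 mm.
- spool: Bystander: steel solder spool, 52 mm across, 50 mm high, standing. Origin under its centre.
- oil: Bystander: small clear oil bottle, 44 mm across, 85 mm high. Origin under its centre.
- tape: Bystander: roll of blue tape lying flat, 90 mm across, 25 mm high. Origin under its centre.
- can: Bystander: steel can, 54 mm across, 100 mm high. Origin under its centre.
Mind the look-alikes: they are no part of the job. What is shaped like the pack but pink is not meant.

How it is judged:
By the outcome, as a careful person would: the job done as asked, in the order asked, and still so for the second after the job is handed in, with the robot touching nothing.
It also fails if it takes over 72 s, if anything falls off the work surface, if the arm or the gripper's body presses on something with over 40 N, if the wrist force passes 120 N, or if a joint passes its speed limit or range.

## Robot

A 6-joint arm with a two-finger parallel gripper is mounted at the origin on the work surface. World frame = base frame: x ahead of the robot, y to its left, z up, the work surface at z = 0. Lengths are in mm, angles in rad, forces in N, time in s.
With the tool pointing down it reaches from about 350 to 775 mm from the base axis. Payload 7.3 kg.
Tool frame: the origin (TCP) lies midway between the tips of the shut fingers; the grasp point (between the pads) lies 19 mm behind it; z points along the fingers, y is the line along which they close (so a half turn about z gives the same grasp; the last joint's range is limited). The gripper opens to 92 mm and grips with 3 to 60 N. Pads are 19 mm wide; open, the fingers measure 130 mm over their backs; the gripper's body (75 mm by 190 mm) begins 47 mm behind the grasp point.
Start: joints at [-1.367, 0.342, 1.524, -0, 1.275, -0.146], TCP at [179.946, -493.218, 226.741] pointing down, gripper open.
Joint ranges: [-2.53, 2.53], [-0.77, 2.02], [0.04, 2.7], [-1, 4.14], [0.28, 2.66], [-3.11, 3.11]. Speed limits (rad/s): [2.57, 2.57, 3.14, 3.14, 3.14, 3.14].

## Interface

Orientations are given as [roll, pitch, yaw] about the fixed x, y, z axes, in that order (R = Rz(yaw) Ry(pitch) Rx(roll)).
In Python, from plant import bot gives the robot as it stands.
- The arm moves only by the tool jog_arm, never from a script. Its arguments are lists of equal length, an entry for each row: "dp": the shift along the tool's x, y, z in m, a list of three; "twist": the turn about the tool's z in degrees. A call has 1 to 10 rows; each row shifts and turns the commanded pose from where the row before left it, along the tool's axes as they then stand; what a row does not reach is not made up. A row lasts 1/8 s, in which the tool goes at most 62.5 mm and 10.7 degrees, less where a joint would pass 70% of its speed; a pose out of reach is approached as far as the arm can. A call is refused whole if a number of a shift passes 0.0625 or a number of a turn 10.7, either way. A call with a gripper value outside its range is refused whole. "jaw" is the finger opening in m, from 0 to 0.0918, set as the call begins (left out, the last holds). The fingers move at their own pace and stop on an object; the grip force is fixed at half the most. Time passes only in rows, so rows that do not move let the fingers close. It gives the time, the measured TCP pose, the force, the opening and the grip force at its end, in the units of the state.
- bot.get_obs(): the state, without advancing time (a new reading comes with each control period).
- bot.capture(name): name is "scene" or "top"; returns the picture (480x640x3 uint8, blue, green, red); there is no depth.
- bot.camera_params(name): a dict with "fx", "fy", "cx", "cy" (pixels), "R" (3x3) and "t" (3): a world point X has camera coordinates R X + t. Camera axes: x right, y down, z forward; pixel columns grow to the right and rows downward; lengths in mm; the calibration is good to about 2 mm. A picture is of the moment at which its call begins. camera_params takes no time and is no camera call.
- bot.close_job(): hands the job in; it is judged then, once.
Trained networks look in the newest picture that a camera, given by its name, has taken for a name from the list of things; names that differ only in an ending like _2 or _b are one class to them, and where a whole thing is asked for, a point or a joint stands for the part that bears it (a point fixed in the world has none). Each returns a list of dicts, best first, with "confidence" (0 to 1); they miss things now and then, are a little off and sometimes report something else, mostly with a low value. They report only what shows in the picture. A call takes as long as a camera call. They do not tell look-alikes from the thing itself.
- bot.find_in(camera, label): "bbox" ([centre column, centre row, width, height] in pixels, round what is visible of it).
- bot.masks_of(camera, label): "pixels" (480x640 bool, what is visible of it) and "bbox" ([centre column, centre row, width, height] in pixels, round what is visible of it).
The state is a dict: "time": time; "joint_positions": joint angles; "dq": joint speeds; "tau": joint torques, N m; "tool_pos": TCP position; "tcp_rot": TCP orientation; "contact_force": force on the tool from outside, world axes, zero at the start; "moment": the same for the moment, N m; "grip_width": finger opening in mm; "finger_force": force on a finger pad.
Only numpy, scipy, OpenCV 4.12 (cv2) and the standard library are available. Lean on these libraries where they do the work, as an engineer would, in place of code of your own. Each camera call takes 0.05 s, during which the arm holds its last target. There are 200 camera calls.

## Working session

There is one attempt and no reset: what is moved stays moved. The work goes in short steps, Python scripts to look and compute and a tool call to move; the robot and the scene stay as the last step left them, time stands still between calls to the robot, and variables do not carry over. Pictures are saved under pics/ and viewed, at most 10 in all, crops included, and the job is handed in when it is done.

Besides the shell and the picture viewer there is one more tool, called after "Emit:" by a JSON object that holds its "fn" and its "kwargs", one argument or row to a line. jog_arm: Moves the arm, as the interface text tells. Its arguments: {"type":"object","properties":{"dp":{"type":"array"},"twist":{"type":"array"},"jaw":{"type":"number"}},"required":["dp","twist"]}

```bash
ls; mkdir -p pics; python3 - <<'E'
from plant import bot
import cv2,numpy as np
for c in ["top","scene"]:
    im=bot.capture(c); cv2.imwrite(f"pics/{c}0.png",im)
    p=bot.camera_params(c); print(c,{k:np.round(v,3).tolist() for k,v in p.items()})
    for l in ["charger","catch_tab","release_top","pack","mat","seat","spool","oil","tape","can"]:
        try: print(l,[(np.round(d["bbox"]).tolist(),round(d["confidence"],2)) for d in bot.find_in(c,l)][:4])
        except Exception as e: print(l,e)
o=bot.get_obs(); print({k:np.round(v,3).tolist() for k,v in o.items()})
E
```

```text
pics
top {'fx': 491.954, 'fy': 491.954, 'cx': 321.891, 'cy': 249.171, 'R': [[0.016, -1.0, 0.009], [-0.994, -0.017, -0.107], [0.107, -0.007, -0.994]], 't': [100.08, 529.848, 1425.28]}
charger [([255.0, 255.0, 99.0, 57.0], 0.7), ([449.0, 334.0, 34.0, 26.0], 0.2)]
catch_tab [([265.0, 257.0, 23.0, 27.0], 0.59)]
release_top [([428.0, 177.0, 27.0, 23.0], 0.25)]
pack [([228.0, 246.0, 21.0, 18.0], 0.79), ([157.0, 288.0, 30.0, 22.0], 0.78), ([290.0, 202.0, 29.0, 25.0], 0.68), ([171.0, 248.0, 26.0, 25.0], 0.65)]
mat [([365.0, 264.0, 46.0, 41.0], 0.82), ([227.0, 245.0, 21.0, 20.0], 0.29)]
seat [([364.0, 265.0, 40.0, 42.0], 0.65), ([453.0, 238.0, 47.0, 56.0], 0.56), ([228.0, 245.0, 23.0, 23.0], 0.29)]
spool [([344.0, 188.0, 18.0, 24.0], 0.66)]
oil [([270.0, 175.0, 17.0, 16.0], 0.55)]
tape [([448.0, 334.0, 28.0, 30.0], 0.87)]
can [([427.0, 176.0, 27.0, 21.0], 0.8)]
scene {'fx': 458.51, 'fy': 458.51, 'cx': 319.232, 'cy': 239.135, 'R': [[0.778, 0.628, 0.017], [0.42, -0.501, -0.757], [-0.466, 0.596, -0.654]], 't': [-463.289, -104.84, 1500.223]}
charger [([351.0, 215.0, 23.0, 17.0], 0.28)]
catch_tab 
[... 264 characters left out ...]
82.0, 78.0], 0.97), ([383.0, 203.0, 24.0, 38.0], 0.73), ([164.0, 293.0, 42.0, 31.0], 0.19)]
spool [([370.0, 298.0, 24.0, 27.0], 0.66), ([165.0, 293.0, 40.0, 32.0], 0.63), ([319.0, 363.0, 26.0, 46.0], 0.23)]
oil [([425.0, 255.0, 17.0, 30.0], 0.66)]
tape [([167.0, 292.0, 42.0, 32.0], 0.97)]
can [([320.0, 364.0, 26.0, 42.0], 0.64)]
{'time': 1.1, 'joint_positions': [-1.367, 0.342, 1.524, -0.0, 1.275, -0.146], 'dq': [0.0, 0.0, -0.001, -0.0, -0.002, -0.001], 'tau': [-0.001, -43.114, -24.448, 0.072, 0.048, 0.0], 'tool_pos': [179.933, -493.238, 226.75], 'tcp_rot': [3.141, 0.0, 0.35], 'contact_force': [-0.019, 0.028, 0.488], 'moment': [0.036, 0.019, -0.058], 'finger_force': 0.0, 'grip_width': 91.759}
```

```bash
python3 - <<'E'
import cv2
a=cv2.imread("pics/top0.png")[140:360,130:490]; cv2.imwrite("pics/top0c.png",cv2.resize(a,(792,484),interpolation=cv2.INTER_CUBIC))
a=cv2.imread("pics/scene0.png")[130:420,130:490]; cv2.imwrite("pics/scene0c.png",cv2.resize(a,(720,580),interpolation=cv2.INTER_CUBIC))
E
```

```text
(no output)
```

View pics/top0c.png

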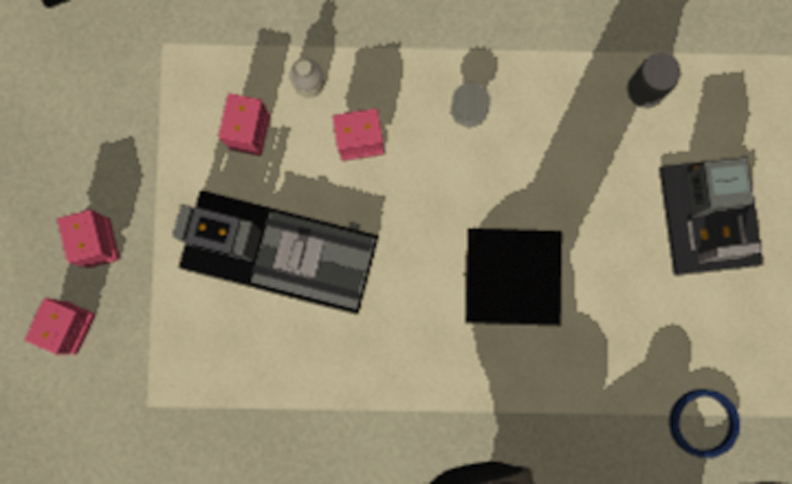

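View pics/scene0c.png

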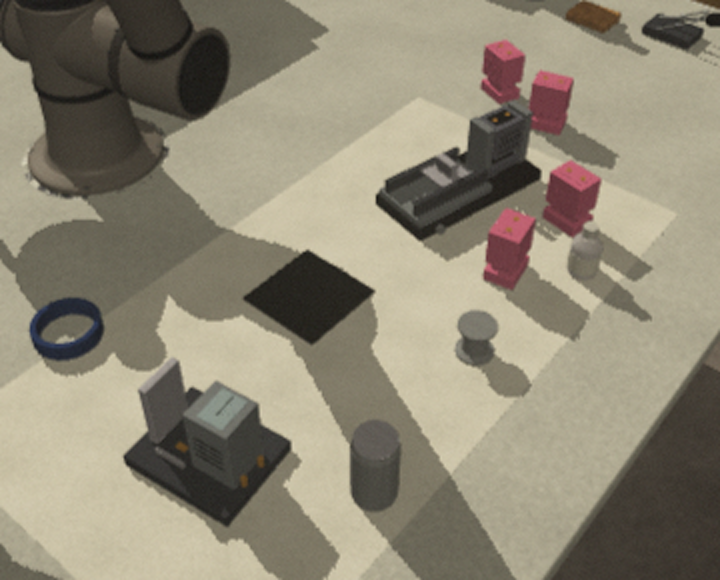

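The target is the grey pack in the charger bay, at top-image pixel ~(225,245). The look-alikes are four pink blocks at ~(170,248), (157,288), (241,196) and (293,201). The catch tab is at ~(266,256), the mat at ~(364,265), and the tester at ~(453,238) with its meter housing on the +x side. Next I'll fit model wireframes for exact poses.

```bash
cat > h.py <<'E'
import numpy as np,cv2
from scipy.optimize import minimize
def proj(P,X):
    c=X@np.array(P["R"]).T+np.array(P["t"]); return np.c_[P["fx"]*c[:,0]/c[:,2]+P["cx"],P["fy"]*c[:,1]/c[:,2]+P["cy"]]
def unproj(P,uv,z):
    R=np.array(P["R"]);C=-R.T@np.array(P["t"]); d=R.T@np.array([(uv[0]-P["cx"])/P["fx"],(uv[1]-P["cy"])/P["fy"],1]); return C+d*(z-C[2])/d[2]
def rect(x0,x1,y0,y1,z): 
    p=[(x0,y0,z),(x1,y0,z),(x1,y1,z),(x0,y1,z)]; return [(p[i],p[(i+1)%4]) for i in range(4)]
def world(X,q):
    a=q[2];X=np.array(X,float);c,s=np.cos(a),np.sin(a); return np.c_[q[0]+c*X[:,0]-s*X[:,1],q[1]+s*X[:,0]+c*X[:,1],X[:,2]]
def grads(im):
    g=cv2.GaussianBlur(im.astype(np.float32),(0,0),.8)
    return [cv2.Sobel(g[...,k],cv2.CV_32F,*d) for d in((1,0),(0,1)) for k in range(3)]
def score(q,edges,P,G):
    s=0;n=0
    for a,b in edges:
        t=np.linspace(0.04,.96,40)[:,None]; X=world(np.array(a)*(1-t)+np.array(b)*t,q); uv=proj(P,X)
        d=uv[-1]-uv[0]; d/=np.linalg.norm(d)+1e-9; m=uv.astype(np.float32)
        g=[cv2.remap(k,m[:,:1],m[:,1:],cv2.INTER_LINEAR)[:,0] for k in G]
        v=sum(np.abs(-d[1]*g[k]+d[0]*g[k+3]) for k in range(3)); L=np.linalg.norm(np.subtract(a,b)); s+=np.minimum(v,250).mean()*L; n+=L
    return s/n
def fit(q0,edges,views,span=(8,8,.06)):
    f=lambda q:-sum(score(q,edges[c],P,G) for c,(P,G) in views.items())
    best=None; rng=np.random.default_rng(0)
    for i in range(25):
        s=np.array(q0)+(rng.uniform(-1,1,3)*span if i else 0)
        S=np.array([s]+[s+np.eye(3)[k]*np.array([4,4,.03])[k] for k in range(3)])
        r=minimize(f,s,method="Nelder-Mead",options=dict(initial_simplex=S,xatol=.02,fatol=.01))
        if best is None or r.fun<best.fun: best=r
    return best.x,-best.fun
E
cat > f1.py <<'E'
from h import *; from plant import bot
V={c:(bot.camera_params(c),grads(cv2.imread(f"pics/{c}0.png"))) for c in("top","scene")}
T=V["top"][0]
px=lambda u,v:(130+u/2.2,140+v/2.2)
ch=[unproj(T,px(*p),20)[:2] for p in[(203,192),(378,235),(358,312),(181,268)]]
te=[unproj(T,px(*p),18)[:2] for p in[(660,165),(748,157),(762,265),(675,275)]]
ma=[unproj(T,px(*p),3)[:2] for p in[(467,229),(561,230),(560,325),(466,322)]]
for n,c in(("ch",ch),("te",te),("ma",ma)):
    print(n,np.round(np.mean(c,0),1),[round(float(np.linalg.norm(c[i]-c[(i+1)%4])),0) for i in range(4)])
base=rect(-55,55,-125,125,20); rails=[((s,-100,57),(s,20,57)) for s in(-30,30)]
pk=rect(-23,23,45,105,110)
Ech=dict(top=base+pk,scene=[base[0],base[1],base[3]]+rect(-55,55,-125,125,0)[:2]+pk)
Ema={c:rect(-65,65,-65,65,3) for c in V}
q0=np.r_[np.mean(ch,0),np.radians(-13.7)]
def run(n,E,q0):
    for vs in(["top"],["scene"],["top","scene"]):
        q,s=fit(q0,E,{c:V[c] for c in vs}); print(n,vs,np.round(q[:2],1),round(np.degrees(q[2]),2),round(s,1),flush=True)
    return q
run("charger",Ech,q0); run("mat",Ema,np.r_[np.mean(ma,0),0])
for n,uv,z in[("spool",(344,188),25),("oil",(270,175),42),("tape",(448,334),12),("can",(427,176),50)]: print(n,np.round(unproj(T,uv,z)))
# tester via meter/wall tops: seat clicks
print("meter top", [np.round(unproj(T,px(*p),112)) for p in[(707,165),(748,157),(752,203),(708,207)]])
print("wall top",[np.round(unproj(T,px(*p),112)) for p in[(695,260),(757,250)]])
E
python3 f1.py
python3 - <<'E'
import cv2
a=cv2.imread("pics/top0.png")[200:275,420:490]; a=cv2.resize(a,None,fx=5,fy=5,interpolation=cv2.INTER_CUBIC)
b=cv2.imread("pics/scene0.png")[300:400,185:285]; b=cv2.resize(b,None,fx=4,fy=4,interpolation=cv2.INTER_CUBIC)
import numpy as np
o=np.zeros((400,770,3),np.uint8); o[:375,:350]=a; o[:400,360:760]=b; cv2.imwrite("pics/test.png",o)
E
```

```text
ch [510.2 300.2] [244.0, 107.0, 245.0, 107.0]
te [ 570.1 -283.4] [121.0, 149.0, 119.0, 151.0]
ma [483.5 -16.5] [129.0, 130.0, 128.0, 127.0]
charger ['top'] [509.5 301.4] -12.2 238.8
charger ['scene'] [504.7 314.9] -13.61 200.1
charger ['top', 'scene'] [512.7 297.5] -13.04 396.5
mat ['top'] [483.5 -16.5] 0.0 250.0
mat ['scene'] [483.5 -16.5] 0.0 250.0
mat ['top', 'scene'] [483.5 -16.5] 0.0 500.0
spool [714.  46.  25.]
oil [746. 267.  42.]
tape [ 285. -266.   12.]
can [ 749. -199.   50.]
meter top [array([ 622., -253.,  112.]), array([ 633., -305.,  112.]), array([ 574., -310.,  112.]), array([ 568., -253.,  112.])]
wall top [array([ 500., -236.,  112.]), array([ 514., -315.,  112.])]
```

View pics/test.png

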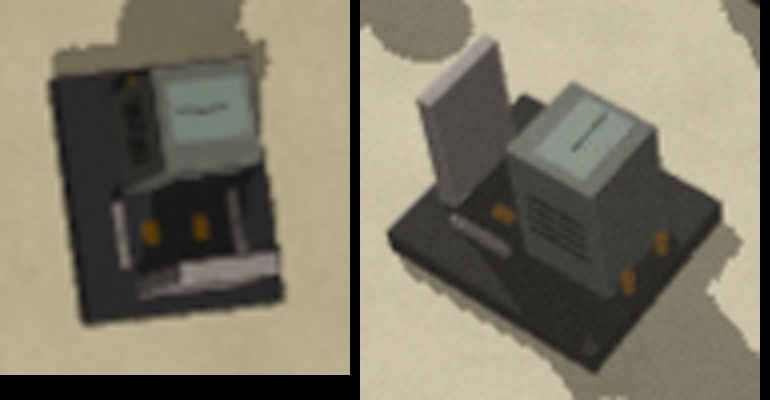

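Top crop: the cradle has orange contacts at ~(450,246), the wall top below and the meter housing above. The scene view agrees. I'll refit with a less saturated score and overlay the result.

```bash
sed -i 's/np.minimum(v,250)/np.sqrt(v)/' h.py
cat > f2.py <<'E'
from h import *; from plant import bot
V={c:(bot.camera_params(c),grads(cv2.imread(f"pics/{c}0.png"))) for c in("top","scene")}
base=rect(-55,55,-125,125,20); b0=rect(-55,55,-125,125,0)
pk=rect(-23,23,45,105,110)
rails=[((s,-120,57),(s,10,57)) for s in(-30,30)]
# top camera sees silhouettes: -x face bottom, others top
Ech=dict(top=[b0[3],b0[0],base[1],base[2]]+pk+rails,scene=[b0[0],b0[1],base[3]]+pk+rails)
Ema={c:rect(-65,65,-65,65,3) for c in V}
wt=((-25.5,-28,112),(-25.5,28,112)); mt=[((25.5,-28,112),(25.5,28,112)),((25.5,28,112),(80,28,112)),((25.5,-28,112),(80,-28,112))]
lips=[((-20,s,26),(20,s,26)) for s in(-32.5,32.5)]
Ete=dict(top=[wt]+mt+lips,scene=[wt]+mt+[((25.5,-28,112),(25.5,-28,40)),((-25.5,28,112),(-25.5,28,20))][:1])
res={}
def run(n,E,q0,span=(8,8,.06)):
    for vs in(["top"],["scene"],["top","scene"]):
        q,s=fit(q0,E,{c:V[c] for c in vs},span); print(n,vs,np.round(q[:2],1),round(np.degrees(q[2]),2),round(s,1),flush=True)
        res[n,vs[0] if len(vs)==1 else "both"]=q
run("charger",Ech,np.r_[510,300,-.23]); run("mat",Ema,np.r_[483.5,-16.5,0]); run("te",Ete,np.r_[545,-279,.12])
big=[]
for c,(u0,v0,w,h) in [("top",(205,215,100,75)),("top",(420,200,75,75)),("scene",(315,170,100,80)),("scene",(185,300,100,100))]:
    im=cv2.imread(f"pics/{c}0.png")[v0:v0+h,u0:u0+w]; f=300/h; im=cv2.resize(im,None,fx=f,fy=f,interpolation=cv2.INTER_CUBIC)
    for n,E in(("charger",Ech),("te",Ete)):
        for e in E[c]:
            uv=proj(V[c][0],world(e,res[n,"both"])); p=((uv-[u0,v0]+.5)*f).astype(int); cv2.line(im,tuple(p[0].tolist()),tuple(p[1].tolist()),(0,255,0),1)
    big.append(im[:,:400])
pad=lambda a:cv2.copyMakeBorder(a,0,0,0,400-a.shape[1],cv2.BORDER_CONSTANT)
cv2.imwrite("pics/fit.png",np.vstack([np.hstack([pad(big[0]),pad(big[1])]),np.hstack([pad(big[2]),pad(big[3])])]))
E
python3 f2.py
```

```text
charger ['top'] [511.3 302.1] -13.4 23.1
charger ['scene'] [508.6 307.3] -14.84 20.2
charger ['top', 'scene'] [510.1 303. ] -14.04 40.9
mat ['top'] [484.8 -15.6] -0.83 29.3
mat ['scene'] [483.7 -15.4] -0.61 27.7
mat ['top', 'scene'] [484.3 -15.6] -0.82 56.9
te ['top'] [ 544.9 -287.4] 5.61 20.7
te ['scene'] [ 545.  -287.1] 8.0 18.8
te ['top', 'scene'] [ 545.2 -287.2] 6.94 38.7
```

View pics/fit.png

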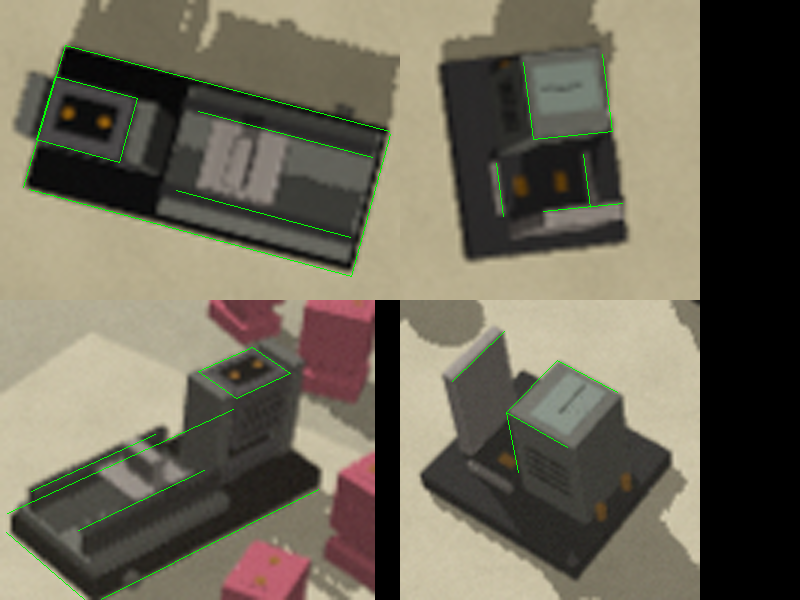

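Emit:
{"fn": "jog_arm", "kwargs": {
  "dp": [
    [0, 0, 0],
    [0, 0, 0],
    [0, 0, 0],
    [0, 0, 0],
    [0, 0, 0],
    [0, 0, 0]
  ],
  "twist": [-9.3, -9.3, -9.3, -9.3, -9.3, -9.3],
  "jaw": 0.0
}}

```text
time: 1.85
tool_pos: [179.9, -493.2, 226.7]
tcp_rot: [3.142, 0.0, 1.329]
contact_force: [1.1, -0.1, -0.4]
grip_width: 36.6
finger_force: 0.0
```

Emit:
{"fn": "jog_arm", "kwargs": {
  "dp": [
    [0.045, 0.02, 0],
    [0.045, 0.02, 0],
    [0.045, 0.02, 0],
    [0.045, 0.02, 0],
    [0.045, 0.02, 0],
    [0.045, 0.02, 0],
    [0.045, 0.02, 0],
    [0.045, 0.02, 0],
    [0.045, 0.02, 0],
    [0.045, 0.02, 0]
  ],
  "twist": [0, 0, 0, 0, 0, 0, 0, 0, 0, 0]
}}

```text
time: 3.1
tool_pos: [484.9, -104.4, 226.9]
tcp_rot: [3.141, 0.0, 1.324]
contact_force: [-0.2, -0.7, 0.0]
grip_width: 0.2
finger_force: 0.0
```

Emit:
{"fn": "jog_arm", "kwargs": {
  "dp": [
    [0.0404, -0.0074, 0],
    [0.0404, -0.0074, 0],
    [0.0404, -0.0074, 0],
    [0.0404, -0.0074, 0],
    [0.0404, -0.0074, 0.01],
    [0.0404, -0.0074, 0.01],
    [0.0404, -0.0074, 0.01],
    [0.0404, -0.0074, 0.01],
    [0.0404, -0.0074, 0.01],
    [0.0404, -0.0074, 0.01]
  ],
  "twist": [0, 0, 0, 0, 0, 0, 0, 0, 0, 0]
}}

```text
time: 4.35
tool_pos: [511.0, 305.4, 166.3]
tcp_rot: [3.141, 0.0, 1.324]
contact_force: [1.1, 0.4, 0.7]
grip_width: 0.5
finger_force: 0.0
```

```bash
python3 - <<'E'
from h import *; from plant import bot
import cv2
P=bot.camera_params("top"); o=bot.get_obs(); print(np.round(o["tool_pos"],1),np.round(o["tcp_rot"],3))
# initial tab from first picture: fit the tab top/plate
V={"top":(P,grads(cv2.imread("pics/top0.png")))}
q=(510.1,303.0,np.radians(-14.0))
for d in range(-4,16,2):
    y=-25-d
    print(d,round(score(q,rect(-29,29,y-28,y+28,54),P,V["top"][1]),1),round(score(q,rect(-18,18,y-7,y+7,78),P,V["top"][1]),1))
im=bot.capture("scene"); cv2.imwrite("pics/s1.png",cv2.resize(im[120:270,280:480],(800,600),interpolation=cv2.INTER_CUBIC))
E
```

```text
[511.  305.4 166.3] [3.141 0.    1.324]
-4 10.2 7.2
-2 11.2 6.9
0 13.9 10.1
2 16.6 13.1
4 18.6 13.1
6 19.0 9.0
8 17.6 11.8
10 15.0 13.6
12 12.2 11.0
14 10.6 11.0
```

View pics/s1.png

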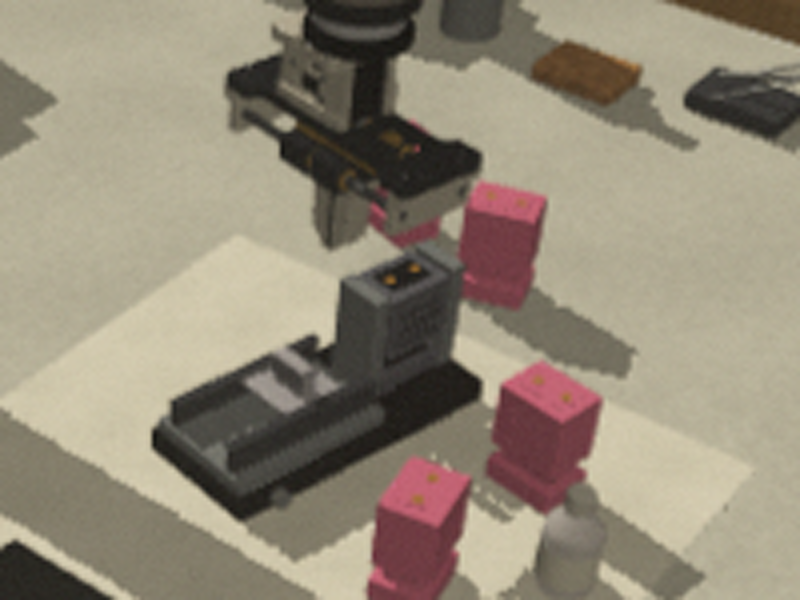

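The gripper is above the gap between tab and bay, with the catch about 5 mm open. Descending to push height.

Emit:
{"fn": "jog_arm", "kwargs": {
  "dp": [
    [0, 0, 0.02],
    [0, 0, 0.025],
    [0, 0, 0.025],
    [0, 0, 0.02],
    [0, 0, 0.01],
    [0, 0, 0.004]
  ],
  "twist": [0, 0, 0, 0, 0, 0]
}}

```text
time: 5.15
tool_pos: [511.0, 303.9, 62.4]
tcp_rot: [-3.141, 0.0, 1.324]
contact_force: [0.2, -0.3, -0.5]
grip_width: -0.0
finger_force: 0.0
```

Emit:
{"fn": "jog_arm", "kwargs": {
  "dp": [
    [-0.005, 0, 0],
    [-0.005, 0, 0],
    [-0.005, 0, 0],
    [-0.005, 0, 0],
    [-0.005, 0, 0]
  ],
  "twist": [0, 0, 0, 0, 0]
}}

```text
time: 5.78
tool_pos: [505.3, 279.9, 63.2]
tcp_rot: [3.14, -0.001, 1.324]
contact_force: [0.1, 1.5, 3.1]
grip_width: 0.2
finger_force: 1.6
```

Emit:
{"fn": "jog_arm", "kwargs": {
  "dp": [
    [-0.005, 0, 0],
    [-0.005, 0, 0],
    [-0.005, 0, 0],
    [-0.005, 0, 0],
    [-0.005, 0, 0],
    [-0.005, 0, 0],
    [-0.005, 0, 0]
  ],
  "twist": [0, 0, 0, 0, 0, 0, 0]
}}

```text
time: 6.65
tool_pos: [496.3, 245.5, 62.6]
tcp_rot: [3.141, 0.0, 1.324]
contact_force: [3.0, 3.2, 1.5]
grip_width: 0.6
finger_force: 1.6
```

Emit:
{"fn": "jog_arm", "kwargs": {
  "dp": [
    [-0.004, 0, 0],
    [-0.004, 0, 0],
    [-0.003, 0, 0]
  ],
  "twist": [0, 0, 0]
}}

```text
time: 7.02
tool_pos: [493.5, 234.9, 62.6]
tcp_rot: [-3.141, 0.0, 1.324]
contact_force: [3.1, 3.1, -0.3]
grip_width: 0.2
finger_force: 1.5
```

Emit:
{"fn": "jog_arm", "kwargs": {
  "dp": [
    [-0.002, 0, 0],
    [-0.002, 0, 0]
  ],
  "twist": [0, 0]
}}

```text
time: 7.28
tool_pos: [493.1, 232.7, 62.8]
tcp_rot: [3.141, -0.003, 1.323]
contact_force: [4.4, 13.9, -3.5]
grip_width: 0.7
finger_force: 7.5
```

Emit:
{"fn": "jog_arm", "kwargs": {
  "dp": [
    [-0.0015, 0, 0],
    [0, 0, 0]
  ],
  "twist": [0, 0]
}}

```text
time: 7.52
tool_pos: [493.1, 232.7, 62.8]
tcp_rot: [3.14, -0.005, 1.323]
contact_force: [4.6, 14.5, -4.2]
grip_width: 0.5
finger_force: 8.2
```

Emit:
{"fn": "jog_arm", "kwargs": {
  "dp": [
    [0.01, 0, 0],
    [0.013, 0, 0],
    [0.013, 0, 0],
    [0.013, 0, 0],
    [0, 0, 0]
  ],
  "twist": [0, 0, 0, 0, 0]
}}

```text
time: 8.15
tool_pos: [504.4, 278.3, 62.5]
tcp_rot: [3.141, 0.0, 1.325]
contact_force: [0.6, -0.7, 0.1]
grip_width: 0.3
finger_force: 0.0
```

Emit:
{"fn": "jog_arm", "kwargs": {
  "dp": [
    [0, 0, 0.006],
    [0, 0, 0.006],
    [0, 0, 0.003],
    [0, 0, 0.003],
    [0, 0, 0.003]
  ],
  "twist": [0, 0, 0, 0, 0]
}}

```text
time: 8.78
tool_pos: [504.1, 277.0, 41.7]
tcp_rot: [-3.141, 0.001, 1.324]
contact_force: [-1.7, -2.7, 3.6]
grip_width: 0.6
finger_force: 2.0
```

Emit:
{"fn": "jog_arm", "kwargs": {
  "dp": [
    [0, 0, 0.003],
    [0, 0, 0.002],
    [0, 0, 0.001]
  ],
  "twist": [0, 0, 0]
}}

```text
time: 9.15
tool_pos: [504.3, 277.2, 36.1]
tcp_rot: [3.141, 0.0, 1.324]
contact_force: [-4.3, -3.9, 11.9]
grip_width: 0.8
finger_force: 6.5
```

Emit:
{"fn": "jog_arm", "kwargs": {
  "dp": [
    [0, 0, 0.001],
    [0, 0, 0]
  ],
  "twist": [0, 0]
}}

```text
time: 9.4
tool_pos: [504.3, 277.2, 36.0]
tcp_rot: [3.141, 0.0, 1.324]
contact_force: [-4.6, -3.1, 14.8]
grip_width: 0.4
finger_force: 7.4
```

Emit:
{"fn": "jog_arm", "kwargs": {
  "dp": [
    [0, 0, -0.01],
    [0, 0, -0.03],
    [0, 0, -0.04],
    [0, 0, -0.04],
    [0.025, 0, 0],
    [0.025, 0, 0],
    [0.025, 0, 0],
    [0.026, -0.0006, 0],
    [0, 0, 0]
  ],
  "twist": [0, 0, 0, 0, 0, 0, 0, 0, 0]
}}

```text
time: 10.52
tool_pos: [528.4, 377.1, 154.2]
tcp_rot: [3.141, -0.001, 1.326]
contact_force: [0.4, -0.1, 0.5]
grip_width: 0.0
finger_force: 0.0
```

Emit:
{"fn": "jog_arm", "kwargs": {
  "dp": [
    [0, 0, 0],
    [0, 0, 0],
    [0, 0, 0],
    [0, 0, 0],
    [0, 0, 0.01]
  ],
  "twist": [0, 0, 0, 0, 0],
  "jaw": 0.085
}}

```text
time: 11.15
tool_pos: [528.9, 375.5, 145.2]
tcp_rot: [3.14, -0.001, 1.323]
contact_force: [0.2, -0.1, 0.1]
grip_width: 46.1
finger_force: 0.0
```

```bash
python3 - <<'E'
from h import *; from plant import bot
o=bot.get_obs(); print(np.round(o["tool_pos"],1),np.round(o["tcp_rot"],3))
a=bot.capture("top")[200:300,190:310]; b=bot.capture("scene")[140:250,290:430]
o=np.zeros((450,800,3),np.uint8); a=cv2.resize(a,(400,333),interpolation=cv2.INTER_CUBIC); b=cv2.resize(b,(400,314),interpolation=cv2.INTER_CUBIC)
o[:333,:400]=a;o[:314,400:]=b; cv2.imwrite("pics/s2.png",o)
E
```

```text
[528.9 375.5 145.2] [ 3.140e+00 -1.000e-03  1.323e+00]
```

View pics/s2.png

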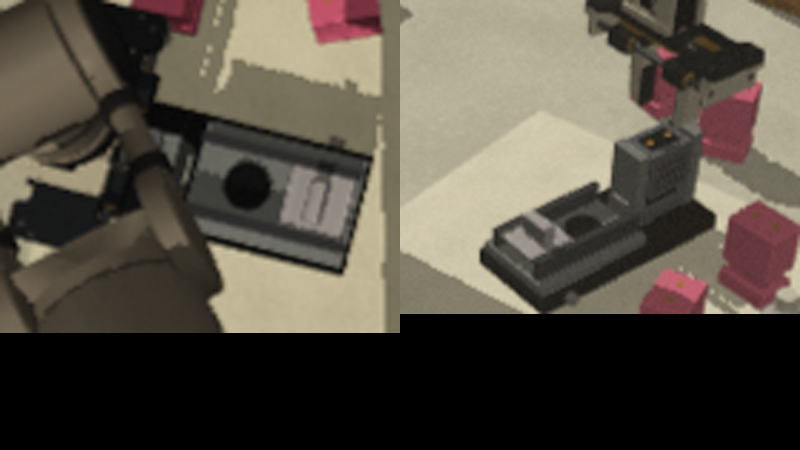

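The catch is open with the plate at ~(320,198), and the dark button at ~(248,186) is down. The fingers are above the pack but still opening, so I'll let them finish, then descend.

Emit:
{"fn": "jog_arm", "kwargs": {
  "dp": [
    [0, 0, 0],
    [0, 0, 0],
    [0, 0, 0],
    [0, 0, 0]
  ],
  "twist": [0, 0, 0, 0]
}}

```text
time: 11.75
tool_pos: [528.4, 375.5, 144.8]
tcp_rot: [3.141, -0.0, 1.324]
contact_force: [-0.3, 0.0, -0.7]
grip_width: 84.7
finger_force: 0.0
```

Emit:
{"fn": "jog_arm", "kwargs": {
  "dp": [
    [0, 0, 0.01],
    [0, 0, 0.014],
    [0, 0, 0.014],
    [0, 0, 0.014],
    [0, 0, 0.014],
    [0, 0, 0.008],
    [0, 0, 0.004],
    [0, 0, 0]
  ],
  "twist": [0, 0, 0, 0, 0, 0, 0, 0]
}}

```text
time: 12.75
tool_pos: [528.5, 375.4, 66.6]
tcp_rot: [3.141, 0.0, 1.324]
contact_force: [0.0, 0.4, 0.1]
grip_width: 85.2
finger_force: 0.0
```

Emit:
{"fn": "jog_arm", "kwargs": {
  "dp": [
    [0, 0, 0],
    [0, 0, 0],
    [0, 0, 0],
    [0, 0, 0],
    [0, 0, 0],
    [0, 0, 0],
    [0, 0, 0]
  ],
  "twist": [0, 0, 0, 0, 0, 0, 0],
  "jaw": 0.03
}}

```text
time: 13.62
tool_pos: [528.4, 375.4, 66.7]
tcp_rot: [3.142, 0.0, 1.324]
contact_force: [-0.8, 1.2, 0.8]
grip_width: 45.8
finger_force: 29.9
```

Emit:
{"fn": "jog_arm", "kwargs": {
  "dp": [
    [0, 0, -0.005],
    [0, 0, -0.005],
    [0, 0, -0.005]
  ],
  "twist": [0, 0, 0]
}}

```text
time: 14.0
tool_pos: [528.3, 375.3, 81.7]
tcp_rot: [-3.141, 0.0, 1.324]
contact_force: [-0.6, -0.1, -4.0]
grip_width: 46.1
finger_force: 29.9
```

Emit:
{"fn": "jog_arm", "kwargs": {
  "dp": [
    [0, 0, -0.01],
    [0, 0, -0.015],
    [0, 0, -0.015],
    [0, 0, -0.015],
    [0, 0, -0.015],
    [0, 0, -0.015],
    [0, 0, -0.012],
    [0, 0, -0.008]
  ],
  "twist": [0, 0, 0, 0, 0, 0, 0, 0]
}}

```text
time: 15.0
tool_pos: [528.5, 375.5, 187.5]
tcp_rot: [3.141, -0.0, 1.324]
contact_force: [-0.1, -0.2, -4.2]
grip_width: 45.7
finger_force: 29.9
```

Emit:
{"fn": "jog_arm", "kwargs": {
  "dp": [
    [-0.02, 0.0028, 0],
    [-0.035, 0.0047, 0],
    [-0.045, 0.006, 0],
    [-0.05, 0.0068, 0],
    [-0.05, 0.0068, 0],
    [-0.05, 0.0068, 0],
    [-0.05, 0.0068, 0],
    [-0.045, 0.006, 0],
    [-0.03, 0.0041, 0],
    [-0.015, 0.002, 0]
  ],
  "twist": [0, 0, 0, 0, 0, 0, 0, 0, 0, 0]
}}

```text
time: 16.25
tool_pos: [484.0, -17.0, 186.9]
tcp_rot: [3.142, 0.0, 1.322]
contact_force: [0.6, 0.6, -4.9]
grip_width: 46.1
finger_force: 29.9
```

Emit:
{"fn": "jog_arm", "kwargs": {
  "dp": [
    [0, 0, 0],
    [0, 0, 0],
    [0, 0, 0],
    [0, 0, 0]
  ],
  "twist": [-7, -7, -7, 0]
}}

```text
time: 16.75
tool_pos: [484.3, -15.1, 186.7]
tcp_rot: [-3.142, -0.0, 1.69]
contact_force: [-0.8, 0.5, -4.0]
grip_width: 46.2
finger_force: 29.9
```

Emit:
{"fn": "jog_arm", "kwargs": {
  "dp": [
    [0, 0, 0.01],
    [0, 0, 0.018],
    [0, 0, 0.02],
    [0, 0, 0.02],
    [0, 0, 0.02],
    [0, 0, 0.018],
    [0, 0, 0.014],
    [0, 0, 0.008],
    [0, 0, 0.005]
  ],
  "twist": [0, 0, 0, 0, 0, 0, 0, 0, 0]
}}

```text
time: 17.88
tool_pos: [484.3, -15.6, 53.4]
tcp_rot: [3.142, 0.0, 1.69]
contact_force: [-0.5, 0.2, -4.2]
grip_width: 45.7
finger_force: 29.9
```

Emit:
{"fn": "jog_arm", "kwargs": {
  "dp": [
    [0, 0, 0.0015],
    [0, 0, 0.001],
    [0, 0, 0.001],
    [0, 0, 0]
  ],
  "twist": [0, 0, 0, 0]
}}

```text
time: 18.38
tool_pos: [484.3, -15.7, 50.3]
tcp_rot: [3.141, 0.0, 1.69]
contact_force: [-0.4, 0.7, -4.6]
grip_width: 45.6
finger_force: 29.9
```

Emit:
{"fn": "jog_arm", "kwargs": {
  "dp": [
    [0, 0, 0.0005],
    [0, 0, 0.0005],
    [0, 0, 0]
  ],
  "twist": [0, 0, 0]
}}

```text
time: 18.75
tool_pos: [484.3, -15.7, 49.7]
tcp_rot: [3.141, 0.0, 1.69]
contact_force: [-2.3, 0.3, 4.9]
grip_width: 45.9
finger_force: 29.9
```

Emit:
{"fn": "jog_arm", "kwargs": {
  "dp": [
    [0, 0, 0],
    [0, 0, 0],
    [0, 0, 0],
    [0, 0, 0],
    [0, 0, 0],
    [0, 0, 0],
    [0, 0, 0]
  ],
  "twist": [0, 0, 0, 0, 0, 0, 0],
  "jaw": 0.091
}}

```text
time: 19.62
tool_pos: [484.2, -15.6, 49.2]
tcp_rot: [3.142, 0.0, 1.69]
contact_force: [0.0, -0.7, 0.4]
grip_width: 91.1
finger_force: 0.0
```

Emit:
{"fn": "jog_arm", "kwargs": {
  "dp": [
    [0, 0, -0.008],
    [0, 0, -0.014],
    [0, 0, -0.02],
    [0, 0, -0.02],
    [0, 0, -0.02],
    [0, 0, 0]
  ],
  "twist": [0, 0, 0, 0, 0, 0]
}}

```text
time: 20.38
tool_pos: [485.4, -15.8, 133.3]
tcp_rot: [3.137, 0.001, 1.69]
contact_force: [0.3, -0.6, -0.6]
grip_width: 91.0
finger_force: 0.0
```

Emit:
{"fn": "jog_arm", "kwargs": {
  "dp": [
    [0, 0, 0],
    [0, 0, 0],
    [0, 0, 0],
    [0, 0, 0],
    [0, 0, 0],
    [0, 0, 0],
    [0, 0, 0],
    [0, 0, 0],
    [0, 0, 0],
    [0, 0, 0]
  ],
  "twist": [10, 10, 10, 10, 10, 10, 10, 10, 10, 0]
}}

```text
time: 21.62
tool_pos: [483.9, -15.6, 130.7]
tcp_rot: [-3.141, 0.001, 0.121]
contact_force: [-0.1, 0.3, 0.3]
grip_width: 91.0
finger_force: 0.0
```

```bash
python3 - <<'E'
from h import *; from plant import bot
o=bot.get_obs(); print(np.round(o["tool_pos"],1),np.round(o["tcp_rot"],3),o["grip_width"])
im=bot.capture("scene"); cv2.imwrite("pics/scene3.png",im)
P=bot.camera_params("scene")
V={"scene":(P,grads(im))}
z=93
E=dict(scene=rect(-23,23,-30,30,z)+[((23,-30,z),(23,-30,37)),((23,30,z),(23,30,37)),((-23,-30,z),(-23,-30,37))])
q,s=fit((484.3,-15.7,.12),E,V,(5,5,.08)); print(np.round(q[:2],1),np.degrees(q[2]),s)
u0,v0=230,190;h=112;w=150; c=cv2.resize(im[v0:v0+h,u0:u0+w],None,fx=5,fy=5,interpolation=cv2.INTER_CUBIC)
for e in E["scene"]:
    p=((proj(P,world(e,q))-[u0,v0]+.5)*5).astype(int); cv2.line(c,tuple(p[0].tolist()),tuple(p[1].tolist()),(0,255,0),1)
cv2.imwrite("pics/s3.png",c)
E
```

```text
[483.9 -15.6 130.7] [-3.141e+00  1.000e-03  1.210e-01] 91.01205728329462
[484.6 -14.9] 9.788469687227467 15.904617980864181
```

View pics/s3.png

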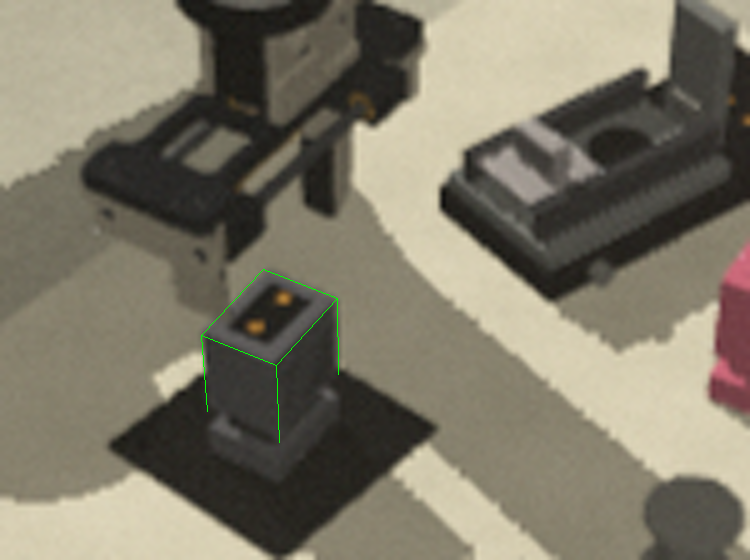

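The pack stands upright near the mat's centre, released, at ~(484,-15). Regrasping across its other sides.

Emit:
{"fn": "jog_arm", "kwargs": {
  "dp": [
    [0, 0, 0.01],
    [0, 0, 0.014],
    [0, 0, 0.015],
    [0, 0, 0.015],
    [0, 0, 0.013],
    [0, 0, 0.009],
    [0, 0, 0.005],
    [0, 0, 0]
  ],
  "twist": [0, 0, 0, 0, 0, 0, 0, 0]
}}

```text
time: 22.68
tool_pos: [484.2, -15.6, 50.0]
tcp_rot: [3.142, 0.0, 0.12]
contact_force: [0.4, -0.5, 0.7]
grip_width: 91.2
finger_force: 0.0
```

Emit:
{"fn": "jog_arm", "kwargs": {
  "dp": [
    [0, 0, 0],
    [0, 0, 0],
    [0, 0, 0],
    [0, 0, 0],
    [0, 0, 0],
    [0, 0, 0]
  ],
  "twist": [0, 0, 0, 0, 0, 0],
  "jaw": 0.045
}}

```text
time: 23.42
tool_pos: [484.3, -15.7, 50.4]
tcp_rot: [3.141, -0.0, 0.119]
contact_force: [0.8, -0.7, 2.4]
grip_width: 59.6
finger_force: 30.0
```

Emit:
{"fn": "jog_arm", "kwargs": {
  "dp": [
    [0, 0, -0.005],
    [0, 0, -0.01],
    [0, 0, -0.015],
    [0, 0, -0.02],
    [0, 0, -0.02],
    [0, 0, -0.02],
    [0, 0, -0.02],
    [0, 0, -0.015],
    [0, 0, -0.01],
    [0, 0, -0.005]
  ],
  "twist": [0, 0, 0, 0, 0, 0, 0, 0, 0, 0]
}}

```text
time: 24.68
tool_pos: [484.1, -15.6, 190.7]
tcp_rot: [3.141, -0.0, 0.119]
contact_force: [-0.4, -0.2, -4.7]
grip_width: 60.1
finger_force: 30.0
```

Emit:
{"fn": "jog_arm", "kwargs": {
  "dp": [
    [0.0015, 0.015, 0],
    [0.0026, 0.025, 0],
    [0.0036, 0.035, 0],
    [0.0036, 0.035, 0],
    [0.0036, 0.035, 0],
    [0.0036, 0.035, 0],
    [0.0036, 0.035, 0],
    [0.003, 0.03, 0],
    [0.002, 0.02, 0],
    [0.0012, 0.012, 0]
  ],
  "twist": [0, 0, 0, 0, 0, 0, 0, 0, 0, 0]
}}

```text
time: 25.92
tool_pos: [544.7, -289.1, 189.0]
tcp_rot: [-3.141, 0.002, 0.118]
contact_force: [-0.5, 0.5, -3.7]
grip_width: 59.8
finger_force: 30.0
```

Emit:
{"fn": "jog_arm", "kwargs": {
  "dp": [
    [0, 0, 0.01],
    [0, 0, 0.01],
    [0, 0, 0.004],
    [0, 0, 0]
  ],
  "twist": [0, 0, 0, 0]
}}

```text
time: 26.42
tool_pos: [545.2, -286.6, 165.8]
tcp_rot: [-3.141, 0.001, 0.12]
contact_force: [-0.2, 1.2, -4.8]
grip_width: 60.1
finger_force: 30.0
```

```bash
python3 - <<'E'
from h import *; from plant import bot
o=bot.get_obs(); t=o["tool_pos"]; print(np.round(t,1),np.round(o["tcp_rot"],3),o["grip_width"])
im=bot.capture("scene"); P=bot.camera_params("scene")
u0,v0=175,250;h=140;w=140;f=4; c=cv2.resize(im[v0:v0+h,u0:u0+w],None,fx=f,fy=f,interpolation=cv2.INTER_CUBIC)
def dr(es,q,col):
    for e in es:
        p=((proj(P,world(e,q))-[u0,v0]+.5)*f).astype(int); cv2.line(c,tuple(p[0].tolist()),tuple(p[1].tolist()),col,1)
dr([((-25.5,-28,112),(-25.5,28,112)),((25.5,-28,112),(25.5,28,112)),((25.5,-28,112),(80,-28,112)),((25.5,28,112),(80,28,112))],(545.2,-287.2,.121),(0,255,0))
z=t[2]-47.2; dr(rect(-23,23,-30,30,z)[:2]+rect(-23,23,-30,30,z)[3:]+[((23,-30,z),(23,-30,z+20)),((-23,-30,z),(-23,-30,z+20))],(t[0],t[1],.119),(0,0,255))
cv2.imwrite("pics/s4.png",c)
E
```

```text
[ 545.2 -286.6  165.8] [-3.141e+00  1.000e-03  1.200e-01] 60.13715673213537
```

View pics/s4.png

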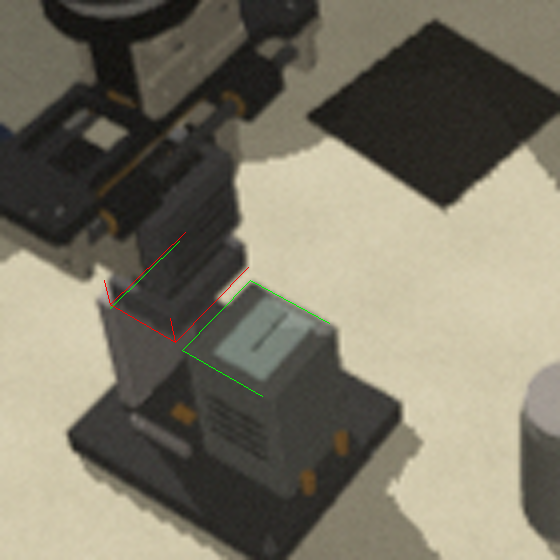

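The projected foot (red) matches the pack, and it lies between the wall and housing edges (green). Lowering while watching the force.

Emit:
{"fn": "jog_arm", "kwargs": {
  "dp": [
    [0, 0, 0.003],
    [0, 0, 0.003],
    [0, 0, 0.002],
    [0, 0, 0.002],
    [0, 0, 0.002]
  ],
  "twist": [0, 0, 0, 0, 0]
}}

```text
time: 27.1
tool_pos: [545.3, -287.3, 154.1]
tcp_rot: [3.141, -0.0, 0.119]
contact_force: [-0.1, 0.7, -4.0]
grip_width: 59.7
finger_force: 30.0
```

Emit:
{"fn": "jog_arm", "kwargs": {
  "dp": [
    [0, 0, 0.004],
    [0, 0, 0.004],
    [0, 0, 0.004],
    [0, 0, 0.004]
  ],
  "twist": [0, 0, 0, 0]
}}

```text
time: 27.6
tool_pos: [545.3, -287.3, 137.9]
tcp_rot: [3.142, 0.0, 0.119]
contact_force: [-0.5, 0.7, -4.6]
grip_width: 60.1
finger_force: 30.0
```

Emit:
{"fn": "jog_arm", "kwargs": {
  "dp": [
    [0, 0, 0.007],
    [0, 0, 0.008],
    [0, 0, 0.008],
    [0, 0, 0.008],
    [0, 0, 0.008],
    [0, 0, 0.008],
    [0, 0, 0.006],
    [0, 0, 0.005],
    [0, 0, 0.002]
  ],
  "twist": [0, 0, 0, 0, 0, 0, 0, 0, 0]
}}

```text
time: 28.72
tool_pos: [545.2, -287.3, 77.9]
tcp_rot: [-3.142, 0.0, 0.119]
contact_force: [-0.2, -0.2, -4.7]
grip_width: 59.9
finger_force: 30.0
```

Emit:
{"fn": "jog_arm", "kwargs": {
  "dp": [
    [0, 0, 0.002],
    [0, 0, 0.002],
    [0, 0, 0.002],
    [0, 0, 0.002]
  ],
  "twist": [0, 0, 0, 0]
}}

```text
time: 29.22
tool_pos: [545.3, -287.3, 70.2]
tcp_rot: [3.141, -0.0, 0.119]
contact_force: [0.2, -0.2, -4.3]
grip_width: 59.6
finger_force: 30.0
```

Emit:
{"fn": "jog_arm", "kwargs": {
  "dp": [
    [0, 0, 0.002],
    [0, 0, 0.0015],
    [0, 0, 0.001],
    [0, 0, 0]
  ],
  "twist": [0, 0, 0, 0]
}}

```text
time: 29.72
tool_pos: [545.3, -287.3, 65.6]
tcp_rot: [-3.142, 0.0, 0.119]
contact_force: [0.9, 0.5, -3.6]
grip_width: 60.0
finger_force: 30.0
```

Emit:
{"fn": "jog_arm", "kwargs": {
  "dp": [
    [0, 0, 0.0005],
    [0, 0, 0.0005],
    [0, 0, 0]
  ],
  "twist": [0, 0, 0]
}}

```text
time: 30.1
tool_pos: [545.4, -287.4, 65.4]
tcp_rot: [3.141, -0.0, 0.119]
contact_force: [-1.9, 0.9, 3.1]
grip_width: 59.7
finger_force: 30.0
```

Emit:
{"fn": "jog_arm", "kwargs": {
  "dp": [
    [0, 0, 0],
    [0, 0, 0],
    [0, 0, 0],
    [0, 0, 0],
    [0, 0, 0],
    [0, 0, 0]
  ],
  "twist": [0, 0, 0, 0, 0, 0],
  "jaw": 0.088
}}

```text
time: 30.85
tool_pos: [545.3, -287.3, 64.7]
tcp_rot: [3.141, -0.0, 0.119]
contact_force: [-0.4, 0.8, 0.0]
grip_width: 88.1
finger_force: 0.0
```

Emit:
{"fn": "jog_arm", "kwargs": {
  "dp": [
    [0, 0, -0.008],
    [0, 0, -0.014],
    [0, 0, -0.02],
    [0, 0, -0.025],
    [0, 0, -0.03],
    [0, 0, -0.03],
    [-0.03, 0.0, -0.02],
    [-0.04, 0, 0],
    [-0.04, 0, 0],
    [-0.04, 0, 0]
  ],
  "twist": [0, 0, 0, 0, 0, 0, 0, 0, 0, 0]
}}

```text
time: 32.1
tool_pos: [395.3, -305.3, 213.0]
tcp_rot: [3.14, -0.001, 0.12]
contact_force: [-0.3, -0.9, 0.6]
grip_width: 87.7
finger_force: 0.0
```

```bash
python3 - <<'E'
from h import *; from plant import bot
o=bot.get_obs(); print(np.round(o["tool_pos"],1),o["grip_width"],np.round(o["contact_force"],1))
im=bot.capture("scene"); P=bot.camera_params("scene")
G=grads(im); q=(545.2,-287.2,.121)
for z in range(100,124,2): print(z,round(score(q,[((-23,30,z),(23,30,z)),((-23,-30,z),(23,-30,z))],P,G),1),end="; ")
cv2.imwrite("pics/s5.png",cv2.resize(im[130:420,130:490],(720,580),interpolation=cv2.INTER_CUBIC))
E
```

```text
[ 395.3 -305.3  213. ] 87.68707127180001 [-0.3 -0.9  0.6]
100 12.7; 102 15.3; 104 18.1; 106 20.7; 108 22.1; 110 22.1; 112 20.6; 114 18.0; 116 14.7; 118 10.9; 120 6.8; 122 7.0;
```

View pics/s5.png

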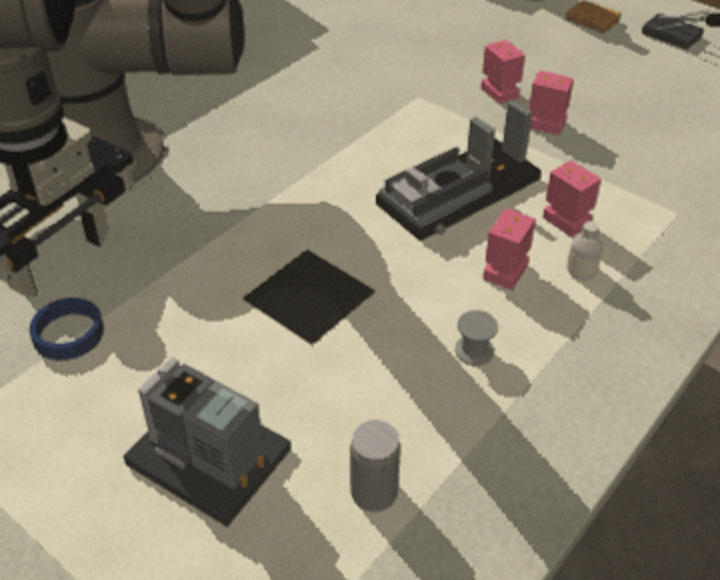

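The pack stands seated in the tester at ~(185,395), with its top fitted at 108–110 mm (108 expected). The catch is open, the button is down, and the bystanders haven't moved. Handing in.

```bash
python3 -c "
from plant import bot
print(bot.close_job())"
```

```text
the job is handed in; nothing more can be done
None
```

The job is handed in: the catch is open, the button is down, and the pack was stood on the mat, regripped across its other sides and seated fully down in the tester, with the gripper clear and about 32 s of the 72 s used; the hand-in gave no verdict.

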